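# Arm the ramp timer with the roller and leave it on the start line

## Task

Set up the rolling experiment: without gripping or lifting it, gently roll the steel roller along the wooden track and up the slope until it pushes in the red pad of the start switch, and hold it pressed there at about 10 newtons for a full second to arm the timer (the switch is damaged above 14). Then, keeping your fingers against the roller, ease it back down and leave it resting in the groove at the red start line; never let it run loose, and leave the other things on the bench alone.

Things in the scene. Friction and masses are not known exactly. Their poses are not given: they have to be found in the camera images.
- roller: Polished steel roller with two blue bands, a cylinder 50 mm in diameter and 110 mm long, 0.4 to 0.75 kg, slippery (friction about 0.15). Origin at its centre; its y axis is the cylinder axis (x and z turn as it rolls). Pressing on the pad, slope and friction take up to about 2 N of the push. It starts at rest on the level part of the track, lying across it.
- ramp: Fixed wooden track on the bench, 417 x 128 mm, origin on the bench below its centre line; +x uphill along the track, z up. Level from x = -225 to -60 mm, surface 12 mm above the bench, low end closed by a 24 mm high wall (x = -233 to -225 mm). From x = -60 to +184 mm the surface rises at 5 degrees. Side rails rise 10 mm above the surface, 114 mm apart. A groove 18 mm wide, 6 mm deep crosses the slope.
- mark (a point): Where the roller's centre is when it rests in the groove at the red start line: 33 mm along +x and 43.5 mm above the track's origin. Red lines on the rails and beside the groove. The roller sinks 1.7 mm between the groove's edges; rolling it out uphill takes about 3 to 7 N of push. Coming down faster than about 0.1 m/s it runs over the groove.
- switch: Start switch, a grey box fixed on the slope above the groove, 45 mm long, 95 wide, 58 high; origin at the middle of the lower edge of its downhill face; x uphill along the slope, z square to it. On a screw it carries, on the downhill side, a red sprung pad (50 mm wide, 30 high, centre 26 mm above the slope). The pad yields 4 N per mm from zero and is solid after 6 mm.
- pad_out (a point): Centre of the red pad's face when screwed fully in, 26 mm downhill of the grey box. In fact the pad at rest stands 0 to 24 mm further downhill, differently each time and not measured: find it by feel. The roller meets it with its centre 20 to 44 mm uphill of the mark.
- stopper: Black rubber stopper, 34 mm wide, 30 mm high, beside the track. Origin under its centre.
- weight: Brass weight with a knob, 40 mm wide, 50 mm high, beside the track. Origin under its centre.
- dish: Shallow glass dish, 80 mm wide, 16 mm high, beside the track. Origin under its centre.
- beaker: Glass beaker, 70 mm wide, 90 mm high. Origin under its centre.
- washbottle: White bottle with a red cap, 60 mm wide, 150 mm high. Origin under its centre.
- jar: Amber jar with a black lid, 56 mm wide, 70 mm high. Origin under its centre.
- carton: Cardboard box, 100 x 140 x 90 mm high. Origin under its centre.
There are look-alikes about, which are no part of the job. Leave any orange or purple look-alike of the roller alone.

How it is judged:
On the way:
1. the roller is held against the start switch's pad with 6 to 14 N for 0.9 s (contact force between roller and switch above 6 N and contact force between roller and the fingers above 3 N), for 0.9 s.
At the end, for the whole second after the job is handed in: the roller lies at rest in the groove at the red start line, its centre within 6 mm of the mark and its axis within 0.08 rad of square to the track (speed under 10 mm/s and 0.3 rad/s), the other things where they were (distance between roller and mark below 0.006 m and angle between the y axis of roller and the y axis of ramp, either way round below 0.08 rad and linear speed of roller below 0.01 m/s and angular speed of roller below 0.3 rad/s); the robot touches nothing.
It fails at once if the start switch is pressed with more than 14 N (contact force between roller and switch above 14 N).
It fails at once if the switch is pressed with the fingers or the arm instead of the roller (contact force between any of the fingers, the arm and switch above 1 N).
It fails at once if the roller is gripped (grasp point within 24 mm of its centre) or lifted (its centre more than 70 mm above the bench) (distance between roller and the grasp point below 0.024 m or height (world z) of roller above 0.07 m).
It fails at once if the roller runs loose (faster than 0.2 m/s) (linear speed of roller above 0.2 m/s).
It fails at once if another thing on the bench is moved by more than 20 mm (distance of any of stopper, weight, dish, beaker, washbottle, jar, carton from where it was at the start of the episode above 0.02 m).
It also fails if it takes over 70 s, if anything falls off the work surface, if the arm or the gripper's body presses on something with over 40 N, if the wrist force passes 120 N, or if a joint passes its speed limit or range.

## Robot

A 7-joint arm with a two-finger parallel gripper is mounted at the origin on the work surface. World frame = base frame: x ahead of the robot, y to its left, z up, the work surface at z = 0. Lengths are in m, angles in rad, forces in N, time in s.
With the tool pointing down it reaches from about 0.4 to 0.85 m from the base axis. Payload 4.4 kg.
Tool frame: the origin (TCP) lies at the very end of the fingers, on their centre line; the grasp point (between the pads) lies 19 mm behind it; z points along the fingers, y is the direction in which the jaws open and shut (so a half turn about z gives the same grasp; the last joint's range is limited). The gripper opens to 94 mm and grips with 3 to 60 N. Pads are 16 mm wide; open, the fingers measure 119 mm over their backs; the gripper's body (75 mm by 177 mm) begins 78 mm behind the grasp point.
Start: joints at [-1.379, 0.628, 0.038, 1.517, -0.027, 0.996, -0.02], TCP at [0.166, 0.629, 0.205] pointing down, gripper open.
Joint ranges: [-3.06, 3.06], [-0.37, 2.12], [-1.25, 1.32], [0.18, 2.47], [-1.1, 4.24], [0.23, 1.98], [-2.94, 2.94]. Speed limits (rad/s): [2.57, 2.57, 3.14, 3.14, 3.14, 3.14, 3.14].

## Interface

Orientations are given as a unit quaternion [x, y, z, w].
In Python, from plant import robot, vision gives the robot as it stands. The module is installed in compiled form; this text tells all that it offers.
- The arm moves only by the tool carry_out, never from a script. Its argument "targets" is a list of rows, each an object with "gripper": the opening, from 0 (shut) to 1 (fully open); "slide": the shift along the tool's x, y, z in cm, a list of three; "angular": the turn, a rotation vector about the tool's x, y, z in rad, a list of three. In form: [{"gripper": gripper, "slide": [dx, dy, dz], "angular": [ax, ay, az]}, ...]. A call has 1 to 20 rows; each row shifts and turns the commanded pose from where the row before left it, along the tool's axes as they then stand; what a row does not reach is not made up. A row lasts 1/10 s, in which the tool goes at most 50 mm and 8.59 degrees, less where a joint would pass 70% of its speed; a pose out of reach is approached as far as the arm can. A call is refused whole if a number of a shift passes 5 or a number of a turn 0.15, either way. A call with a gripper value outside its range is refused whole. The fingers move at their own pace and stop on an object; the grip force is fixed at half the most. Time passes only in rows, so rows that do not move let the fingers close. It gives the time, the measured TCP pose, the force and the opening at its end, in the units of the state.
- robot.state(): the state, without advancing time (a new reading comes with each control period).
- vision.get_image(name): name is "scene" or "top" or "wrist"; returns the picture (420x560x3 uint8, red, green, blue); there is no depth.
- vision.calibration(name): a dict with "camera_matrix" (3x3 intrinsics, pixels), "k1" (the pictures are not rectified: a ray, as slopes to the right and down, at radius r is drawn at 1 + k1 r^2 times it, then the intrinsics apply), "R" (3x3) and "t" (3): a world point X has camera coordinates R X + t. Camera axes: x right, y down, z forward; pixel columns grow to the right and rows downward; lengths in m; the calibration is good to about 2 mm. A picture is of the moment at which its call begins: read the wrist's pose just before it. calibration takes no time and is no camera call; for the wrist camera it gives the pose at the moment of the call.
- robot.finish_job(): hands the job in, once; it reports no verdict.
The state is a dict: "time_s": time; "joint_positions": joint angles; "dq": joint speeds; "effort": joint torques, N m; "eef_pos": TCP position; "tool_rot": TCP orientation; "ft_force": force on the tool from outside, world axes, zero at the start; "wrist_torque": the same for the moment, N m; "width": opening from 0.0 (shut) to 1.0 (fully open).
Only numpy, scipy, OpenCV 4.12 (cv2) and the standard library are available. Lean on these libraries where they do the work, as an engineer would, in place of code of your own. Each camera call takes 0.05 s, during which the arm holds its last target. There are 200 camera calls.

## Working session

There is one attempt and no reset: what is moved stays moved. The work goes in short steps, Python scripts to look and compute and a tool call to move; the robot and the scene stay as the last step left them, time stands still between calls to the robot, and variables do not carry over. Pictures are saved under pics/ and viewed, about 8 in all and at most 12, crops included, and the job is handed in when it is done.

Besides the shell and the picture viewer there is one more tool, called after "Request:" as a command line: name --argument value ..., lists and objects as JSON in quotes. carry_out: Moves the arm, as the interface text tells. Its arguments: {"type":"object","properties":{"targets":{"type":"array","items":{"type":"object","properties":{"gripper":{"type":"number"},"slide":{"type":"array","items":{"type":"number"}},"angular":{"type":"array","items":{"type":"number"}}}}}},"required":["targets"]}

```bash
mkdir -p pics && python3 - <<'E'
from plant import robot, vision
import cv2, numpy as np
for n in ["top","scene"]:
    im=vision.get_image(n); cv2.imwrite(f"pics/{n}0.png",im[:,:,::-1])
    c=vision.calibration(n); print(n,{k:np.round(v,4).tolist() for k,v in c.items()})
s=robot.state();print({k:np.round(v,4).tolist() for k,v in s.items()})
E
```

```text
top {'camera_matrix': [[408.3264, 0.0, 280.9596], [0.0, 408.3264, 210.5696], [0.0, 0.0, 1.0]], 'k1': -0.0704, 'R': [[0.018, -0.9998, -0.0094], [-0.9992, -0.0177, -0.0359], [0.0358, 0.01, -0.9993]], 't': [-0.0781, 0.5314, 1.3032]}
scene {'camera_matrix': [[482.9675, 0.0, 287.2902], [0.0, 482.9675, 214.208], [0.0, 0.0, 1.0]], 'k1': -0.0104, 'R': [[-0.1126, 0.9935, -0.0188], [0.558, 0.0476, -0.8285], [-0.8222, -0.1037, -0.5597]], 't': [0.1135, -0.2506, 1.7971]}
{'time_s': 0.1, 'joint_positions': [-1.3788, 0.6292, 0.0385, 1.5182, -0.027, 0.9963, -0.02], 'dq': [-0.0005, -0.0014, -0.0002, -0.0024, -0.0018, 0.0011, -0.0026], 'effort': [0.0032, -55.079, 1.1478, -18.7115, -0.052, 0.0192, 0.0001], 'eef_pos': [0.1656, 0.628, 0.2047], 'tool_rot': [0.1285, 0.9917, -0.0008, -0.0001], 'ft_force': [-0.2802, 0.7004, -0.4847], 'wrist_torque': [-0.0344, 0.0021, -0.0201], 'width': 1.0005}
```

View pics/top0.png

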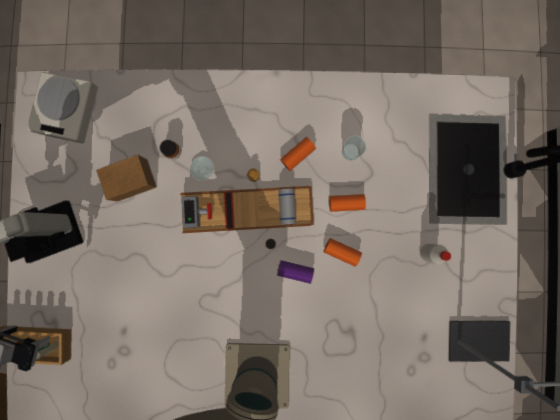

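View pics/scene0.png

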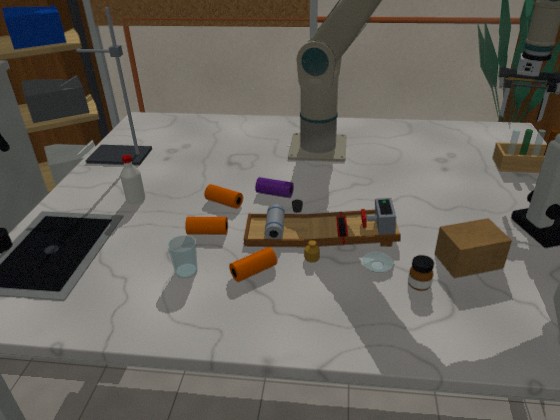

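Top view: the track runs from px (182,213), the switch end, to (312,207), the low end, with the roller at about (288,205). Uphill is therefore roughly world +y. I'll zoom in on the track for exact corners.

```bash
cat > h.py <<'E'
import numpy as np, cv2
from plant import robot, vision
def ray(c,uv):
    K=np.array(c["camera_matrix"]);R=np.array(c["R"]);t=np.array(c["t"])
    k=float(np.ravel(c["k1"])[0])
    p=cv2.undistortPoints(np.array([[uv]],float),K,np.array([k,0,0,0,0.]))[0,0]
    return -R.T@t, R.T@np.array([p[0],p[1],1])
def at_z(c,uv,z):
    o,d=ray(c,uv); return o+d*(z-o[2])/d[2]
def proj(c,X):
    K=np.array(c["camera_matrix"]);k=float(np.ravel(c["k1"])[0])
    return cv2.projectPoints(np.array(X,float).reshape(-1,1,3),cv2.Rodrigues(np.array(c["R"]))[0],np.array(c["t"],float),K,np.array([k,0,0,0,0.]))[0].reshape(-1,2)
def st():
    s=robot.state(); print(round(s["time_s"],2),np.round(s["eef_pos"],4),np.round(s["tool_rot"],4),"F",np.round(s["ft_force"],2),"w",round(float(s["width"]),3)); return s
E
python3 - <<'E'
from h import *
im=cv2.imread("pics/top0.png")
cv2.imwrite("pics/topc.png",cv2.resize(im[175:250,170:325],None,fx=5,fy=5,interpolation=cv2.INTER_CUBIC))
E
```

```text
(no output)
```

View pics/topc.png

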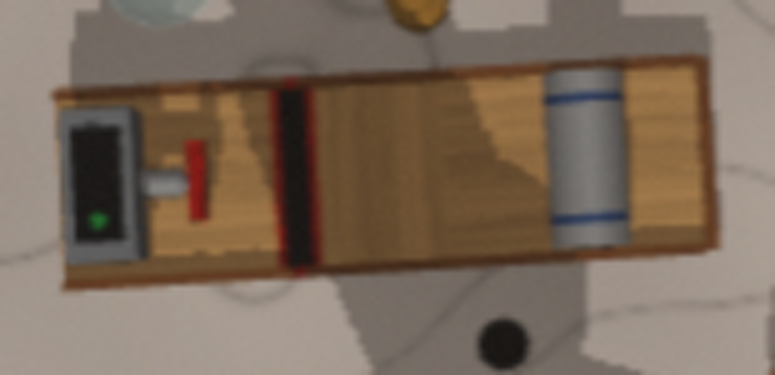

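The crop shows the low-end corners at (708,57) and (718,249), the upper corners at (55,92) and (66,288), the groove at (296,178), the roller at (587,157) and the pad face at (207,178). Next I fit the pose.

```bash
python3 - <<'E'
from h import *
from scipy.optimize import least_squares
c=vision.calibration("top")
cr=np.array([[708,57],[718,249],[55,92],[66,288],[296,178]],float)
# top side of image = +x world = right side of the track when uphill=+y -> ramp y=-
M=np.array([[-.233,-.064,.023],[-.233,.064,.023],[.184,-.064,.0433],[.184,.064,.0433],[.035,0,.02]])
uv=lambda p:(np.array(p)+.5)/5-.5+[170,175]
def T(p,M):
    a=p[2];return np.array(M)@np.array([[np.cos(a),np.sin(a),0],[-np.sin(a),np.cos(a),0],[0,0,1]])+[p[0],p[1],0]
r=least_squares(lambda p:(proj(c,T(p,M))-uv(cr)).ravel(),[.5,.05,1.5])
print(r.x,np.round(r.fun,2))
np.save("pose.npy",r.x)
a=r.x[2];u=np.array([np.cos(a),np.sin(a)]);v=np.array([-u[1],u[0]])
for n,p,z in [("roller",(587,157),.05),("ends",(583,70),.05),("ends",(590,245),.05),("padface",(207,178),.05),("stopper",(503,344),.03)]:
    X=at_z(c,uv(p),z);d=X[:2]-r.x[:2];print(n,np.round(X,4),"ramp xy",np.round([d@u,d@v],4))
print("mark",T(r.x,[.033,0,.0435]))
s=st()
from scipy.spatial.transform import Rotation as Ro
R=Ro.from_quat(s["tool_rot"])
G=Ro.from_matrix(np.array([[u[0],-v[0],0],[u[1],-v[1],0],[0,0,-1]]))
print("turn tool",(R.inv()*G).as_rotvec())
tgt=T(r.x,[-.20,0,.20]);print("tgt",tgt,"delta world",tgt-s["eef_pos"],"in goal tool",G.inv().apply(tgt-s["eef_pos"]),"in cur tool",R.inv().apply(tgt-s["eef_pos"]))
E
```

```text
[0.53355    0.06250101 1.6471825 ] [ 0.4  -0.88  0.87  0.84 -0.62 -0.61 -0.82  0.72  0.17 -0.09]
roller [ 0.5459 -0.0876  0.05  ] ramp xy [-0.1506 -0.0008]
ends [ 0.6002 -0.0841  0.05  ] ramp xy [-0.1513 -0.0552]
ends [ 0.4911 -0.0904  0.05  ] ramp xy [-0.1492  0.054 ]
padface [0.5286 0.1497 0.05  ] ramp xy [ 0.0873 -0.0017]
stopper [ 0.4277 -0.0367  0.03  ] ramp xy [-0.0909  0.1131]
mark [0.53103171 0.09540479 0.0435    ]
0.1 [0.1656 0.628  0.2047] [ 1.285e-01  9.917e-01 -8.000e-04 -1.000e-04] F [-0.28  0.7  -0.48] w 1.0
turn tool [-1.38645917e-03  1.05293193e-03  1.23661079e+00]
tgt [ 0.54881238 -0.13691579  0.2       ] delta world [ 0.3832485  -0.76489042 -0.00466367] in goal tool [-0.79190642  0.3237607   0.00466367] in cur tool [-0.56559428 -0.6418946   0.00573963]
```

Request:
carry_out --targets '[{"gripper":0.6,"slide":[-1,-1,0],"angular":[0,0,0]},{"gripper":0.6,"slide":[-2,-2.3,0],"angular":[0,0,0]},{"gripper":0.6,"slide":[-3,-3.4,0],"angular":[0,0,0]},{"gripper":0.6,"slide":[-3,-3.4,0],"angular":[0,0,0]},{"gripper":0.6,"slide":[-3,-3.4,0],"angular":[0,0,0]},{"gripper":0.6,"slide":[-3,-3.4,0],"angular":[0,0,0]},{"gripper":0.6,"slide":[-3,-3.4,0],"angular":[0,0,0]},{"gripper":0.6,"slide":[-3,-3.4,0],"angular":[0,0,0]},{"gripper":0.6,"slide":[-3,-3.4,0],"angular":[0,0,0]},{"gripper":0.6,"slide":[-3,-3.4,0],"angular":[0,0,0]},{"gripper":0.6,"slide":[-3,-3.4,0],"angular":[0,0,0]},{"gripper":0.6,"slide":[-3,-3.4,0],"angular":[0,0,0]},{"gripper":0.6,"slide":[-3,-3.4,0],"angular":[0,0,0]},{"gripper":0.6,"slide":[-3,-3.4,0],"angular":[0,0,0]},{"gripper":0.6,"slide":[-3,-3.4,0],"angular":[0,0,0]},{"gripper":0.6,"slide":[-3,-3.4,0],"angular":[0,0,0]},{"gripper":0.6,"slide":[-3,-3.4,0],"angular":[0,0,0]},{"gripper":0.6,"slide":[-3,-3.4,0],"angular":[0,0,0]},{"gripper":0.6,"slide":[-3,-3.4,0],"angular":[0,0,0]},{"gripper":0.6,"slide":[-1,-1.2,0],"angular":[0,0,0]}]'

```text
time_s: 2.1
eef_pos: [0.539, -0.1204, 0.2055]
tool_rot: [0.132, 0.991, -0.002, 0.001]
ft_force: [0.0, 0.1, 0.4]
width: 0.604
```

Request:
carry_out --targets '[{"gripper":0.6,"slide":[0,0,0],"angular":[0,0,0.13]},{"gripper":0.6,"slide":[0,0,0],"angular":[0,0,0.13]},{"gripper":0.6,"slide":[0,0,0],"angular":[0,0,0.13]},{"gripper":0.6,"slide":[0,0,0],"angular":[0,0,0.13]},{"gripper":0.6,"slide":[0,0,0],"angular":[0,0,0.13]},{"gripper":0.6,"slide":[0,0,0],"angular":[0,0,0.13]},{"gripper":0.6,"slide":[0,0,0],"angular":[0,0,0.13]},{"gripper":0.6,"slide":[0,0,0],"angular":[0,0,0.13]},{"gripper":0.6,"slide":[0,0,0],"angular":[0,0,0.13]},{"gripper":0.6,"slide":[0,0,0],"angular":[0,0,0.067]},{"gripper":0.6,"slide":[0,0,0],"angular":[0,0,0]},{"gripper":0.6,"slide":[0,0,0],"angular":[0,0,0]}]'

```text
time_s: 3.3
eef_pos: [0.538, -0.1138, 0.2054]
tool_rot: [0.679, 0.734, -0.0, -0.0]
ft_force: [0.7, 0.1, 0.9]
width: 0.601
```

```bash
python3 - <<'E'
from h import *
s=st(); print(np.round(s["joint_positions"],3))
c=vision.calibration("wrist");im=vision.get_image("wrist");cv2.imwrite("pics/w1.png",im[:,:,::-1])
import pickle;pickle.dump(c,open("w1.pkl","wb"))
p=np.load("pose.npy");a=p[2];d=s["eef_pos"][:2]-p[:2];print("tcp ramp",d@[np.cos(a),np.sin(a)],d@[-np.sin(a),np.cos(a)])
E
```

```text
3.3 [ 0.538  -0.1138  0.2054] [ 6.791e-01  7.341e-01 -1.000e-04 -4.000e-04] F [0.66 0.12 0.95] w 0.601
[-0.163  0.526  0.487  1.808 -0.309  0.884  0.544]
tcp ramp -0.17614048620016964 0.009005989472683312
```

View pics/w1.png

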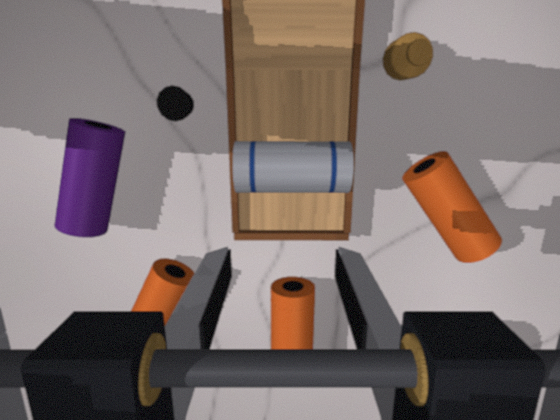

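The wrist view shows the roller at rows 140–193 and cols 233–352, the low wall's outer corners at (234,240) and (353,238), and the other objects clear of the track.

```bash
python3 - <<'E'
from h import *
import pickle
c=pickle.load(open("w1.pkl","rb"));p=np.load("pose.npy");a=p[2];u=np.array([np.cos(a),np.sin(a)]);v=np.array([-u[1],u[0]])
def rep(n,uv,z):
    X=at_z(c,uv,z);d=X[:2]-p[:2];print(n,np.round(X,4),np.round([d@u,d@v],4))
for n,q,z in [("wallL",(234,240),.024),("wallR",(353,238),.024),("railL",(223,0),.022),("railR",(363,0),.022),("rolTop",(233,166),.037),("rolR",(353,167),.037)]: rep(n,q,z)
# roller axis via tangent planes in (ramp x, z)
o,_=ray(c,(292,166))
for col in (250,292,335):
  th=[]
  for row in (140.5,193):
    o,d=ray(c,(col,row)); th.append(np.arctan2(d[:2]@u,-d[2]))
  m=np.mean(th); print(col,"centre ramp x",(o[:2]-p[:2])@u+np.tan(m)*(o[2]-.037),"halfwidth->R",np.sin((th[0]-th[1])/2)*(o[2]-.037)/np.cos(m))
print(proj(c,[list(robot.state()["eef_pos"])]))
s=st();d=s["eef_pos"][:2]-p[:2];
from scipy.spatial.transform import Rotation as Ro
R=Ro.from_quat(s["tool_rot"]).as_matrix();print("tool x heading",np.arctan2(R[1,0],R[0,0]),"ramp",a)
E
```

```text
wallL [ 0.489  -0.1723  0.024 ] [-0.2308  0.0624]
wallR [ 0.6166 -0.16    0.024 ] [-0.2281 -0.0659]
railL [0.4694 0.0574 0.022 ] [-0.0002  0.0643]
railR [0.5957 0.0673 0.022 ] [ 0.     -0.0623]
rolTop [ 0.4864 -0.0901  0.037 ] [-0.1486  0.0587]
rolR [ 0.6037 -0.0819  0.037 ] [-0.1493 -0.059 ]
250 centre ramp x -0.1495366821941285 halfwidth->R 0.025482535521153905
292 centre ramp x -0.1494456999969847 halfwidth->R 0.025478618644744162
335 centre ramp x -0.1493557743330133 halfwidth->R 0.025472835471539872
[[284.24133467 263.80358504]]
3.35 [ 0.5382 -0.1139  0.2054] [ 6.792e-01  7.340e-01  0.000e+00 -3.000e-04] F [-0.13  0.13 -0.94] w 0.6
tool x heading 1.6483616160189984 ramp 1.6471825007353564
```

Request:
carry_out --targets '[{"gripper":0.6,"slide":[-0.7,0.45,1],"angular":[0,0,0]},{"gripper":0.6,"slide":[-0.7,0.45,2],"angular":[0,0,0]},{"gripper":0.6,"slide":[0,0,3],"angular":[0,0,0]},{"gripper":0.6,"slide":[0,0,3],"angular":[0,0,0]},{"gripper":0.6,"slide":[0,0,3],"angular":[0,0,0]},{"gripper":0.6,"slide":[0,0,2],"angular":[0,0,0]},{"gripper":0.6,"slide":[0,0,1.5],"angular":[0,0,0]},{"gripper":0.6,"slide":[0,0,1.3],"angular":[0,0,0]},{"gripper":0.6,"slide":[0,0,0.5],"angular":[0,0,0]},{"gripper":0.6,"slide":[0,0,0.5],"angular":[0,0,0]},{"gripper":0.6,"slide":[0,0,0],"angular":[0,0,0]},{"gripper":0.6,"slide":[0,0,0],"angular":[0,0,0]}]'

```text
time_s: 4.55
eef_pos: [0.5491, -0.1275, 0.028]
tool_rot: [0.68, 0.733, 0.0, 0.0]
ft_force: [0.7, 0.4, -0.2]
width: 0.596
```

```bash
cat >> h.py <<'E'
P=np.load("pose.npy");U=np.array([np.cos(P[2]),np.sin(P[2])]);V=np.array([-U[1],U[0]])
def rp():
    s=st();d=s["eef_pos"][:2]-P[:2];f=s["ft_force"];print("ramp x %.4f y %.4f z %.4f  F up %.2f side %.2f"%(d@U,d@V,s["eef_pos"][2],f[:2]@U,f[:2]@V));return s
E
python3 - <<'E'
from h import *
rp();im=vision.get_image("wrist");cv2.imwrite("pics/w2.png",im[:,:,::-1])
E
```

```text
4.55 [ 0.5491 -0.1275  0.028 ] [6.797e-01 7.335e-01 3.000e-04 4.000e-04] F [ 0.69  0.38 -0.24] w 0.596
ramp x -0.1907 y -0.0011 z 0.0280  F up 0.33 side -0.71
```

View pics/w2.png

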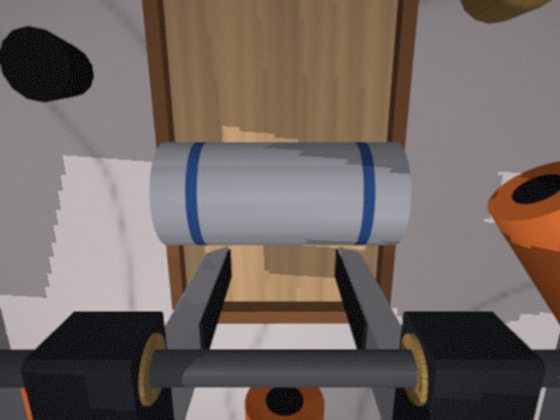

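The fingers sit just behind the roller, centred inside the rails and clear of the wall. I'll start the gentle push.

Request:
carry_out --targets '[{"gripper":0.6,"slide":[0.2,0,0],"angular":[0,0,0]},{"gripper":0.6,"slide":[0.2,0,0],"angular":[0,0,0]},{"gripper":0.6,"slide":[0.2,0,0],"angular":[0,0,0]},{"gripper":0.6,"slide":[0.2,0,0],"angular":[0,0,0]},{"gripper":0.6,"slide":[0.3,0,0],"angular":[0,0,0]},{"gripper":0.6,"slide":[0.3,0,0],"angular":[0,0,0]},{"gripper":0.6,"slide":[0.4,0,0],"angular":[0,0,0]},{"gripper":0.6,"slide":[0.4,0,0],"angular":[0,0,0]},{"gripper":0.6,"slide":[0.4,0,0],"angular":[0,0,0]},{"gripper":0.6,"slide":[0.4,0,0],"angular":[0,0,0]},{"gripper":0.6,"slide":[0.4,0,0],"angular":[0,0,0]},{"gripper":0.6,"slide":[0.4,0,0],"angular":[0,0,0]},{"gripper":0.6,"slide":[0.4,0,0],"angular":[0,0,0]},{"gripper":0.6,"slide":[0.4,0,0],"angular":[0,0,0]},{"gripper":0.6,"slide":[0.4,0,0],"angular":[0,0,0]},{"gripper":0.6,"slide":[0.4,0,0],"angular":[0,0,0]},{"gripper":0.6,"slide":[0.4,0,0],"angular":[0,0,0]},{"gripper":0.6,"slide":[0.4,0,0],"angular":[0,0,0]},{"gripper":0.6,"slide":[0.4,0,0],"angular":[0,0,0]},{"gripper":0.6,"slide":[0.4,0,0],"angular":[0,0,0]}]'

```text
time_s: 6.6
eef_pos: [0.5434, -0.0573, 0.0275]
tool_rot: [0.68, 0.733, 0.0, 0.0]
ft_force: [-0.3, 0.1, -0.6]
width: 0.604
```

```bash
python3 - <<'E'
from h import *
rp()
E
```

```text
6.6 [ 0.5434 -0.0573  0.0275] [0.6798 0.7334 0.     0.    ] F [-0.33  0.09 -0.56] w 0.604
ramp x -0.1202 y -0.0007 z 0.0275  F up 0.11 side 0.33
```

Request:
carry_out --targets '[{"gripper":0.6,"slide":[0.4,0,0],"angular":[0,0,0]},{"gripper":0.6,"slide":[0.4,0,0],"angular":[0,0,0]},{"gripper":0.6,"slide":[0.4,0,0],"angular":[0,0,0]},{"gripper":0.6,"slide":[0.4,0,0],"angular":[0,0,0]},{"gripper":0.6,"slide":[0.4,0,0],"angular":[0,0,0]},{"gripper":0.6,"slide":[0.4,0,0],"angular":[0,0,0]},{"gripper":0.6,"slide":[0.4,0,-0.035],"angular":[0,0,0]},{"gripper":0.6,"slide":[0.4,0,-0.035],"angular":[0,0,0]},{"gripper":0.6,"slide":[0.4,0,-0.035],"angular":[0,0,0]},{"gripper":0.6,"slide":[0.4,0,-0.035],"angular":[0,0,0]},{"gripper":0.6,"slide":[0.4,0,-0.035],"angular":[0,0,0]},{"gripper":0.6,"slide":[0.4,0,-0.035],"angular":[0,0,0]},{"gripper":0.6,"slide":[0.4,0,-0.035],"angular":[0,0,0]},{"gripper":0.6,"slide":[0.4,0,-0.035],"angular":[0,0,0]},{"gripper":0.6,"slide":[0.4,0,-0.035],"angular":[0,0,0]},{"gripper":0.6,"slide":[0.4,0,-0.035],"angular":[0,0,0]},{"gripper":0.6,"slide":[0.4,0,-0.035],"angular":[0,0,0]},{"gripper":0.6,"slide":[0.4,0,-0.035],"angular":[0,0,0]},{"gripper":0.6,"slide":[0.3,0,-0.026],"angular":[0,0,0]},{"gripper":0.6,"slide":[0.2,0,-0.018],"angular":[0,0,0]}]'

```text
time_s: 8.6
eef_pos: [0.5375, 0.0197, 0.0321]
tool_rot: [0.68, 0.734, -0.0, -0.0]
ft_force: [0.0, -1.9, 0.7]
width: 0.601
```

```bash
python3 - <<'E'
from h import *
rp();im=vision.get_image("wrist");cv2.imwrite("pics/w3.png",im[:,:,::-1])
E
```

```text
8.6 [0.5375 0.0197 0.0321] [ 6.796e-01  7.336e-01 -0.000e+00 -1.000e-04] F [ 0.01 -1.92  0.68] w 0.601
ramp x -0.0430 y -0.0006 z 0.0321  F up -1.92 side 0.13
```

View pics/w3.png

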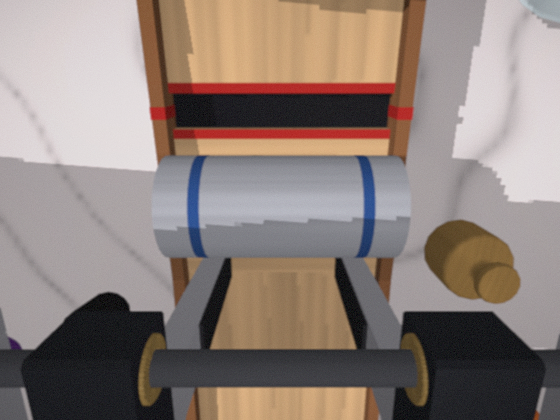

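The roller is square against both fingers. The groove is just ahead at row 110. I'll continue slowly into it.

Request:
carry_out --targets '[{"gripper":0.6,"slide":[0.2,0,-0.02],"angular":[0,0,0]},{"gripper":0.6,"slide":[0.3,0,-0.026],"angular":[0,0,0]},{"gripper":0.6,"slide":[0.3,0,-0.026],"angular":[0,0,0]},{"gripper":0.6,"slide":[0.3,0,-0.026],"angular":[0,0,0]},{"gripper":0.6,"slide":[0.3,0,-0.026],"angular":[0,0,0]},{"gripper":0.6,"slide":[0.3,0,-0.026],"angular":[0,0,0]},{"gripper":0.6,"slide":[0.3,0,-0.026],"angular":[0,0,0]},{"gripper":0.6,"slide":[0.3,0,-0.026],"angular":[0,0,0]},{"gripper":0.6,"slide":[0.2,0,-0.02],"angular":[0,0,0]},{"gripper":0.6,"slide":[0.2,0,-0.02],"angular":[0,0,0]},{"gripper":0.6,"slide":[0.2,0,-0.02],"angular":[0,0,0]},{"gripper":0.6,"slide":[0.2,0,-0.02],"angular":[0,0,0]},{"gripper":0.6,"slide":[0.2,0,-0.02],"angular":[0,0,0]},{"gripper":0.6,"slide":[0.2,0,-0.02],"angular":[0,0,0]},{"gripper":0.6,"slide":[0.2,0,-0.02],"angular":[0,0,0]},{"gripper":0.6,"slide":[0.1,0,0],"angular":[0,0,0]},{"gripper":0.6,"slide":[0.1,0,0],"angular":[0,0,0]},{"gripper":0.6,"slide":[0,0,0],"angular":[0,0,0]}]'

```text
time_s: 10.45
eef_pos: [0.5345, 0.0585, 0.0355]
tool_rot: [0.68, 0.734, 0.0, -0.0]
ft_force: [-0.1, 1.2, -0.4]
width: 0.6
```

```bash
python3 - <<'E'
from h import *
rp();im=vision.get_image("wrist");cv2.imwrite("pics/w4.png",im[:,:,::-1])
import pickle;pickle.dump(vision.calibration("wrist"),open("w4.pkl","wb"))
E
```

```text
10.45 [0.5345 0.0585 0.0355] [ 6.796e-01  7.336e-01  0.000e+00 -2.000e-04] F [-0.1   1.19 -0.4 ] w 0.6
ramp x -0.0041 y -0.0006 z 0.0355  F up 1.19 side 0.01
```

View pics/w4.png

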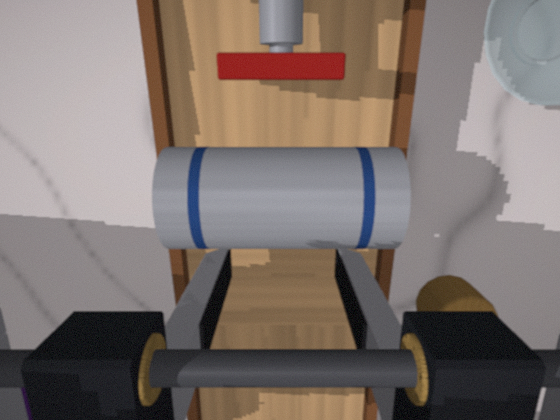

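The roller has apparently dropped into the groove, with the red pad's face ahead at row 79. I'll ease it out of the groove.

Request:
carry_out --targets '[{"gripper":0.6,"slide":[0.1,0,-0.01],"angular":[0,0,0]},{"gripper":0.6,"slide":[0.1,0,-0.01],"angular":[0,0,0]},{"gripper":0.6,"slide":[0.1,0,-0.01],"angular":[0,0,0]},{"gripper":0.6,"slide":[0.1,0,-0.01],"angular":[0,0,0]},{"gripper":0.6,"slide":[0.1,0,-0.01],"angular":[0,0,0]}]'

```text
time_s: 11.0
eef_pos: [0.5343, 0.0626, 0.0361]
tool_rot: [0.68, 0.733, -0.0, 0.0]
ft_force: [-0.3, -1.4, -0.7]
width: 0.601
```

Request:
carry_out --targets '[{"gripper":0.6,"slide":[0.1,0,-0.01],"angular":[0,0,0]},{"gripper":0.6,"slide":[0.1,0,-0.01],"angular":[0,0,0]},{"gripper":0.6,"slide":[0.1,0,-0.01],"angular":[0,0,0]}]'

```text
time_s: 11.3
eef_pos: [0.5342, 0.0631, 0.0365]
tool_rot: [0.68, 0.733, -0.001, 0.001]
ft_force: [0.3, -8.0, 2.7]
width: 0.597
```

Request:
carry_out --targets '[{"gripper":0.6,"slide":[0.1,0,-0.01],"angular":[0,0,0]},{"gripper":0.6,"slide":[0.1,0,-0.01],"angular":[0,0,0]},{"gripper":0.6,"slide":[0.1,0,-0.01],"angular":[0,0,0]}]'

```text
time_s: 11.6
eef_pos: [0.5347, 0.066, 0.0371]
tool_rot: [0.681, 0.733, -0.0, 0.002]
ft_force: [0.3, -5.9, 1.6]
width: 0.6
```

```bash
python3 - <<'E'
from h import *
import pickle
c=pickle.load(open("w4.pkl","rb"))
for z in (.036,.051,.066):
    X=at_z(c,(281,79),z);d=X[:2]-P[:2];print("pad z",z,d@U)
for n,z in ((148,0),(248,0)):
    o,d=ray(c,(281,n));print((o[:2]-P[:2])@U,o[2],np.arctan2(d[:2]@U,-d[2]))
rp()
E
```

```text
pad z 0.036 0.09060991633184838
pad z 0.051 0.08947186743116581
pad z 0.066 0.08833381853048326
0.07703131218821585 0.21497215315820534 -0.10388879023067688
0.07703131218821585 0.21497215315820534 -0.3824009917411601
11.6 [0.5347 0.066  0.0371] [ 6.806e-01  7.326e-01 -5.000e-04  1.900e-03] F [ 0.33 -5.89  1.58] w 0.6
ramp x 0.0034 y -0.0014 z 0.0371  F up -5.90 side 0.12
```

Request:
carry_out --targets '[{"gripper":0.6,"slide":[0.1,0,-0.01],"angular":[0,0,0]},{"gripper":0.6,"slide":[0.1,0,-0.01],"angular":[0,0,0]},{"gripper":0.6,"slide":[0.1,0,-0.01],"angular":[0,0,0]},{"gripper":0.6,"slide":[0.1,0,-0.01],"angular":[0,0,0]},{"gripper":0.6,"slide":[0.1,0,-0.01],"angular":[0,0,0]}]'

```text
time_s: 12.1
eef_pos: [0.5332, 0.0748, 0.037]
tool_rot: [0.679, 0.734, 0.0, -0.0]
ft_force: [0.2, -1.6, 0.6]
width: 0.601
```

Request:
carry_out --targets '[{"gripper":0.6,"slide":[0.1,0,-0.01],"angular":[0,0,0]},{"gripper":0.6,"slide":[0.1,0,-0.01],"angular":[0,0,0]},{"gripper":0.6,"slide":[0.1,0,-0.01],"angular":[0,0,0]},{"gripper":0.6,"slide":[0.1,0,-0.01],"angular":[0,0,0]},{"gripper":0.6,"slide":[0.1,0,-0.01],"angular":[0,0,0]}]'

```text
time_s: 12.6
eef_pos: [0.533, 0.0791, 0.0376]
tool_rot: [0.68, 0.733, 0.0, -0.0]
ft_force: [0.4, -0.9, 0.9]
width: 0.599
```

```bash
python3 - <<'E'
from h import *
rp();im=vision.get_image("wrist");cv2.imwrite("pics/w5.png",im[:,:,::-1])
for i in range(4):
    rp();vision.get_image("top")
E
```

```text
12.6 [0.533  0.0791 0.0376] [ 0.6798  0.7334  0.     -0.    ] F [ 0.42 -0.9   0.93] w 0.599
ramp x 0.0166 y -0.0007 z 0.0376  F up -0.93 side -0.35
12.65 [0.533  0.0794 0.0376] [ 6.796e-01  7.335e-01  1.000e-04 -1.000e-04] F [-0.25 -0.95  0.42] w 0.597
ramp x 0.0169 y -0.0007 z 0.0376  F up -0.93 side 0.33
12.7 [0.5329 0.0794 0.0376] [ 6.796e-01  7.336e-01  1.000e-04 -1.000e-04] F [ 0.48 -0.44 -0.13] w 0.606
ramp x 0.0169 y -0.0007 z 0.0376  F up -0.48 side -0.45
12.75 [0.5329 0.0794 0.0376] [ 6.796e-01  7.336e-01  0.000e+00 -2.000e-04] F [ 0.21 -0.38 -0.35] w 0.598
ramp x 0.0169 y -0.0006 z 0.0376  F up -0.40 side -0.18
12.8 [0.5329 0.0793 0.0376] [ 6.796e-01  7.336e-01  1.000e-04 -2.000e-04] F [ 0.34 -1.12  0.14] w 0.595
ramp x 0.0168 y -0.0007 z 0.0376  F up -1.15 side -0.26
```

View pics/w5.png

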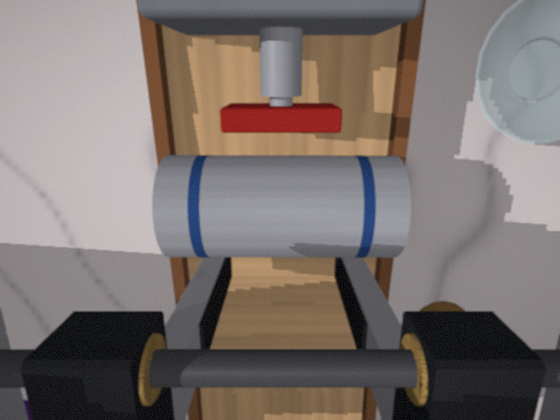

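The roller is out of the groove and against the fingers, with the pad about 12 mm ahead. I'll approach it slowly.

Request:
carry_out --targets '[{"gripper":0.6,"slide":[0.1,0,-0.01],"angular":[0,0,0]},{"gripper":0.6,"slide":[0.1,0,-0.01],"angular":[0,0,0]},{"gripper":0.6,"slide":[0.1,0,-0.01],"angular":[0,0,0]},{"gripper":0.6,"slide":[0.1,0,-0.01],"angular":[0,0,0]},{"gripper":0.6,"slide":[0.1,0,-0.01],"angular":[0,0,0]},{"gripper":0.6,"slide":[0.1,0,-0.01],"angular":[0,0,0]},{"gripper":0.6,"slide":[0.1,0,-0.01],"angular":[0,0,0]},{"gripper":0.6,"slide":[0.1,0,-0.01],"angular":[0,0,0]},{"gripper":0.6,"slide":[0.1,0,-0.01],"angular":[0,0,0]}]'

```text
time_s: 13.75
eef_pos: [0.5323, 0.0881, 0.0385]
tool_rot: [0.68, 0.733, -0.0, -0.0]
ft_force: [0.4, -1.5, 0.3]
width: 0.6
```

Request:
carry_out --targets '[{"gripper":0.6,"slide":[0.1,0,-0.01],"angular":[0,0,0]},{"gripper":0.6,"slide":[0.1,0,-0.01],"angular":[0,0,0]}]'

```text
time_s: 13.95
eef_pos: [0.5321, 0.0901, 0.0387]
tool_rot: [0.68, 0.733, 0.0, -0.0]
ft_force: [-0.0, -1.1, -0.2]
width: 0.601
```

Request:
carry_out --targets '[{"gripper":0.6,"slide":[0.1,0,-0.01],"angular":[0,0,0]},{"gripper":0.6,"slide":[0.1,0,-0.01],"angular":[0,0,0]}]'

```text
time_s: 14.15
eef_pos: [0.532, 0.092, 0.0389]
tool_rot: [0.68, 0.733, -0.0, -0.0]
ft_force: [-0.0, -0.6, 0.7]
width: 0.601
```

Request:
carry_out --targets '[{"gripper":0.6,"slide":[0.1,0,-0.01],"angular":[0,0,0]}]'

```text
time_s: 14.25
eef_pos: [0.532, 0.0925, 0.0391]
tool_rot: [0.68, 0.733, -0.0, 0.0]
ft_force: [0.4, -3.2, 1.5]
width: 0.605
```

Request:
carry_out --targets '[{"gripper":0.6,"slide":[0.1,0,-0.01],"angular":[0,0,0]}]'

```text
time_s: 14.35
eef_pos: [0.532, 0.0928, 0.0392]
tool_rot: [0.68, 0.733, -0.0, 0.001]
ft_force: [0.0, -4.6, 1.6]
width: 0.598
```

Request:
carry_out --targets '[{"gripper":0.6,"slide":[0.1,0,-0.01],"angular":[0,0,0]}]'

```text
time_s: 14.45
eef_pos: [0.532, 0.0932, 0.0393]
tool_rot: [0.68, 0.733, -0.001, 0.001]
ft_force: [-0.3, -7.6, 0.2]
width: 0.597
```

Request:
carry_out --targets '[{"gripper":0.6,"slide":[0.05,0,0],"angular":[0,0,0]},{"gripper":0.6,"slide":[0.05,0,0],"angular":[0,0,0]},{"gripper":0.6,"slide":[0,0,0],"angular":[0,0,0]}]'

```text
time_s: 14.75
eef_pos: [0.532, 0.0935, 0.0393]
tool_rot: [0.68, 0.733, -0.001, 0.001]
ft_force: [0.9, -7.8, 1.0]
width: 0.599
```

```bash
cat >> h.py <<'E'
def avg(n=6):
    L=[]
    for i in range(n):
        s=robot.state();L.append([*s["eef_pos"],*s["ft_force"]]);vision.get_image("top")
    L=np.array(L);m=L.mean(0);print("pos",np.round(m[:3],5),"F",np.round(m[3:],2),"Fup each",np.round(L[:,3:5]@U,1),"mean",round(m[3:5]@U,2),"sd",np.round(L[:,3:].std(0),2),"t",robot.state()["time_s"])
E
python3 -c "
from h import *
avg()"
```

```text
pos [0.53195 0.09345 0.03931] F [ 0.11 -7.13  1.38] Fup each [-7.8 -7.4 -6.4 -7.1 -6.7 -7.2] mean -7.12 sd [0.47 0.44 0.37] t 15.05
```

Finger force is 7.1 N, so about 6 N on the pad. I'll raise it to about 10.5 N and hold.

Request:
carry_out --targets '[{"gripper":0.6,"slide":[0.05,0,0],"angular":[0,0,0]},{"gripper":0.6,"slide":[0.05,0,0],"angular":[0,0,0]},{"gripper":0.6,"slide":[0.05,0,0],"angular":[0,0,0]},{"gripper":0.6,"slide":[0,0,0],"angular":[0,0,0]},{"gripper":0.6,"slide":[0,0,0],"angular":[0,0,0]}]'

```text
time_s: 15.55
eef_pos: [0.5319, 0.0939, 0.0393]
tool_rot: [0.68, 0.733, -0.001, 0.002]
ft_force: [-0.4, -8.4, 0.7]
width: 0.597
```

```bash
python3 -c "
from h import *
avg()"
```

```text
pos [0.5319  0.09393 0.03933] F [-0.02 -8.78  1.77] Fup each [-8.3 -9.1 -8.9 -9.1 -8.  -9.2] mean -8.76 sd [0.37 0.45 0.68] t 15.85
```

Request:
carry_out --targets '[{"gripper":0.6,"slide":[0.05,0,0],"angular":[0,0,0]},{"gripper":0.6,"slide":[0.05,0,0],"angular":[0,0,0]},{"gripper":0.6,"slide":[0.05,0,0],"angular":[0,0,0]},{"gripper":0.6,"slide":[0,0,0],"angular":[0,0,0]},{"gripper":0.6,"slide":[0,0,0],"angular":[0,0,0]},{"gripper":0.6,"slide":[0,0,0],"angular":[0,0,0]}]'

```text
time_s: 16.45
eef_pos: [0.5318, 0.0944, 0.0394]
tool_rot: [0.681, 0.733, -0.002, 0.002]
ft_force: [-0.3, -11.0, 1.4]
width: 0.599
```

```bash
python3 -c "
from h import *
avg(20)"
```

```text
pos [0.53184 0.0944  0.03936] F [ -0.11 -10.77   1.98] Fup each [-11.  -11.6 -10.7 -10.9 -10.4 -10.2 -10.8 -10.2 -11.  -11.  -10.2 -10.6
 -11.2  -9.9  -9.9 -11.4 -10.5 -10.6 -11.1 -11.3] mean -10.73 sd [0.5  0.47 0.51] t 17.45
```

Held more than 1 s at 10.7 N at the fingers with the pad pressed about 2.4 mm, so ≈ 10 N on the pad. I'll hold a little longer, then ease back down.

Request:
carry_out --targets '[{"gripper":0.6,"slide":[0,0,0],"angular":[0,0,0]},{"gripper":0.6,"slide":[0,0,0],"angular":[0,0,0]},{"gripper":0.6,"slide":[0,0,0],"angular":[0,0,0]},{"gripper":0.6,"slide":[-0.1,0,0],"angular":[0,0,0]},{"gripper":0.6,"slide":[-0.1,0,0],"angular":[0,0,0]},{"gripper":0.6,"slide":[-0.1,0,0],"angular":[0,0,0]},{"gripper":0.6,"slide":[-0.1,0,0.01],"angular":[0,0,0]},{"gripper":0.6,"slide":[-0.1,0,0.01],"angular":[0,0,0]},{"gripper":0.6,"slide":[-0.1,0,0.01],"angular":[0,0,0]},{"gripper":0.6,"slide":[-0.1,0,0.01],"angular":[0,0,0]},{"gripper":0.6,"slide":[-0.1,0,0.01],"angular":[0,0,0]},{"gripper":0.6,"slide":[-0.1,0,0.01],"angular":[0,0,0]},{"gripper":0.6,"slide":[-0.1,0,0.01],"angular":[0,0,0]},{"gripper":0.6,"slide":[-0.1,0,0.01],"angular":[0,0,0]},{"gripper":0.6,"slide":[-0.1,0,0.01],"angular":[0,0,0]},{"gripper":0.6,"slide":[-0.1,0,0.01],"angular":[0,0,0]},{"gripper":0.6,"slide":[-0.1,0,0.01],"angular":[0,0,0]}]'

```text
time_s: 19.15
eef_pos: [0.5325, 0.0849, 0.0381]
tool_rot: [0.68, 0.733, -0.0, -0.0]
ft_force: [0.0, 0.2, 0.0]
width: 0.6
```

```bash
python3 -c "
from h import *
avg(6)"
```

```text
pos [0.53255 0.08475 0.03812] F [ 0.18 -0.54  0.16] Fup each [ 0.2 -0.1 -0.9 -0.9 -0.8 -0.7] mean -0.55 sd [0.22 0.42 0.33] t 19.45
```

Request:
carry_out --targets '[{"gripper":0.6,"slide":[-0.1,0,0.01],"angular":[0,0,0]},{"gripper":0.6,"slide":[-0.1,0,0.01],"angular":[0,0,0]},{"gripper":0.6,"slide":[-0.1,0,0.01],"angular":[0,0,0]},{"gripper":0.6,"slide":[-0.1,0,0.01],"angular":[0,0,0]},{"gripper":0.6,"slide":[-0.1,0,0.01],"angular":[0,0,0]},{"gripper":0.6,"slide":[-0.1,0,0.01],"angular":[0,0,0]},{"gripper":0.6,"slide":[-0.1,0,0.01],"angular":[0,0,0]},{"gripper":0.6,"slide":[-0.1,0,0.01],"angular":[0,0,0]},{"gripper":0.6,"slide":[-0.1,0,0.01],"angular":[0,0,0]},{"gripper":0.6,"slide":[-0.1,0,0.01],"angular":[0,0,0]},{"gripper":0.6,"slide":[-0.1,0,0.01],"angular":[0,0,0]},{"gripper":0.6,"slide":[-0.1,0,0.01],"angular":[0,0,0]},{"gripper":0.6,"slide":[-0.05,0,0],"angular":[0,0,0]},{"gripper":0.6,"slide":[-0.05,0,0],"angular":[0,0,0]},{"gripper":0.6,"slide":[-0.05,0,0],"angular":[0,0,0]},{"gripper":0.6,"slide":[-0.05,0,0],"angular":[0,0,0]},{"gripper":0.6,"slide":[-0.05,0,0],"angular":[0,0,0]},{"gripper":0.6,"slide":[-0.05,0,0],"angular":[0,0,0]}]'

```text
time_s: 21.25
eef_pos: [0.5337, 0.0699, 0.0369]
tool_rot: [0.68, 0.733, -0.0, 0.0]
ft_force: [-0.3, -0.1, -0.5]
width: 0.599
```

Request:
carry_out --targets '[{"gripper":0.6,"slide":[-0.05,0,0],"angular":[0,0,0]},{"gripper":0.6,"slide":[-0.05,0,0],"angular":[0,0,0]},{"gripper":0.6,"slide":[-0.05,0,0],"angular":[0,0,0]},{"gripper":0.6,"slide":[-0.05,0,0],"angular":[0,0,0]},{"gripper":0.6,"slide":[-0.05,0,0],"angular":[0,0,0]},{"gripper":0.6,"slide":[-0.05,0,0],"angular":[0,0,0]},{"gripper":0.6,"slide":[-0.05,0,0],"angular":[0,0,0]},{"gripper":0.6,"slide":[-0.05,0,0],"angular":[0,0,0]},{"gripper":0.6,"slide":[-0.05,0,0],"angular":[0,0,0]},{"gripper":0.6,"slide":[-0.05,0,0],"angular":[0,0,0]}]'

```text
time_s: 22.25
eef_pos: [0.5341, 0.0649, 0.0369]
tool_rot: [0.68, 0.733, -0.0, 0.0]
ft_force: [1.4, -2.5, 0.1]
width: 0.599
```

```bash
python3 -c "
from h import *
avg(6);im=vision.get_image('wrist');cv2.imwrite('pics/w6.png',im[:,:,::-1])"
```

```text
pos [0.53407 0.0648  0.03692] F [ 0.21 -2.16 -0.24] Fup each [-2.6 -2.  -1.5 -2.1 -2.5 -2.3] mean -2.17 sd [0.55 0.32 0.48] t 22.55
```

View pics/w6.png

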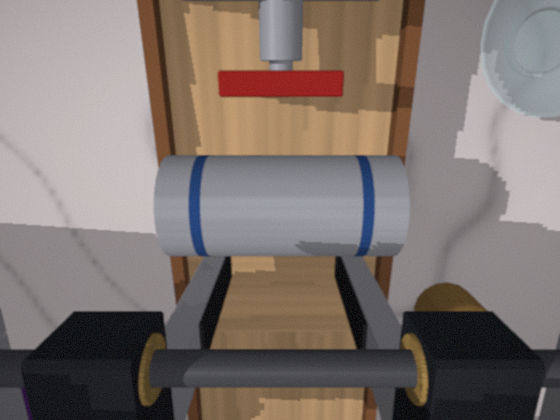

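The roller is still on the fingers and settling into the groove, with 2 N of contact. I'll continue slowly until it rests in the groove.

Request:
carry_out --targets '[{"gripper":0.6,"slide":[-0.05,0,0],"angular":[0,0,0]},{"gripper":0.6,"slide":[-0.05,0,0],"angular":[0,0,0]},{"gripper":0.6,"slide":[-0.05,0,0],"angular":[0,0,0]},{"gripper":0.6,"slide":[-0.05,0,0],"angular":[0,0,0]},{"gripper":0.6,"slide":[-0.05,0,0],"angular":[0,0,0]},{"gripper":0.6,"slide":[-0.05,0,0],"angular":[0,0,0]},{"gripper":0.6,"slide":[-0.05,0,0],"angular":[0,0,0]},{"gripper":0.6,"slide":[-0.05,0,0],"angular":[0,0,0]},{"gripper":0.6,"slide":[-0.05,0,0],"angular":[0,0,0]},{"gripper":0.6,"slide":[-0.05,0,0],"angular":[0,0,0]},{"gripper":0.6,"slide":[-0.05,0,0],"angular":[0,0,0]},{"gripper":0.6,"slide":[-0.05,0,0],"angular":[0,0,0]}]'

```text
time_s: 23.8
eef_pos: [0.5345, 0.0591, 0.0369]
tool_rot: [0.68, 0.733, 0.0, -0.0]
ft_force: [-0.7, 0.1, -0.1]
width: 0.598
```

```bash
python3 -c "
from h import *
avg(6);im=vision.get_image('wrist');cv2.imwrite('pics/w7.png',im[:,:,::-1])
import pickle;pickle.dump(vision.calibration('wrist'),open('w7.pkl','wb'))"
```

```text
pos [0.53451 0.05904 0.03692] F [-0.21  0.19  0.31] Fup each [ 0.2  0.8  0.  -0.1  0.6 -0.2] mean 0.21 sd [0.51 0.34 0.31] t 24.1
```

View pics/w7.png

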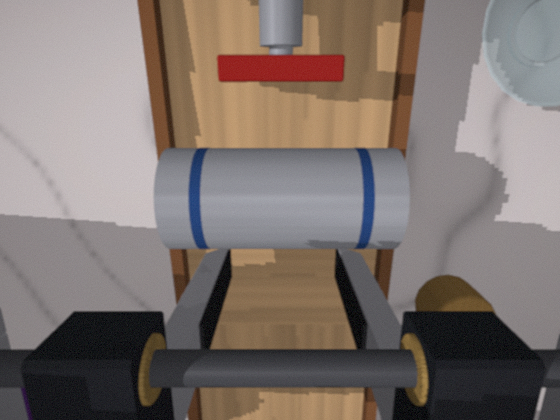

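The fingers are free (0 N) and the roller has stayed in the groove, at the same image rows as the first time (148–248). I'll withdraw and raise.

Request:
carry_out --targets '[{"gripper":0.6,"slide":[-0.2,0,0],"angular":[0,0,0]},{"gripper":0.6,"slide":[-0.3,0,0],"angular":[0,0,0]},{"gripper":0.6,"slide":[-0.5,0,0],"angular":[0,0,0]},{"gripper":0.6,"slide":[-0.5,0,0],"angular":[0,0,0]},{"gripper":0.6,"slide":[-0.5,0,-0.5],"angular":[0,0,0]},{"gripper":0.6,"slide":[0,0,-1.5],"angular":[0,0,0]},{"gripper":0.6,"slide":[0,0,-2],"angular":[0,0,0]},{"gripper":0.6,"slide":[0,0,-3],"angular":[0,0,0]},{"gripper":0.6,"slide":[0,0,-3],"angular":[0,0,0]},{"gripper":0.6,"slide":[0,0,-3],"angular":[0,0,0]},{"gripper":0.6,"slide":[0,0,-2],"angular":[0,0,0]},{"gripper":0.6,"slide":[0,0,0],"angular":[0,0,0]},{"gripper":0.6,"slide":[0,0,0],"angular":[0,0,0]}]'

```text
time_s: 25.45
eef_pos: [0.5358, 0.039, 0.1869]
tool_rot: [0.68, 0.733, 0.0, -0.0]
ft_force: [-0.3, 0.2, 0.3]
width: 0.601
```

```bash
python3 -c "
from h import *
rp();c=vision.calibration('wrist');im=vision.get_image('wrist');cv2.imwrite('pics/w8.png',im[:,:,::-1])
import pickle;pickle.dump(c,open('w8.pkl','wb'))
im2=vision.get_image('wrist').astype(int);print('diff',abs(im2-im).max())"
```

```text
25.45 [0.5358 0.039  0.1869] [ 6.798e-01  7.334e-01  2.000e-04 -0.000e+00] F [-0.35  0.17  0.25] w 0.601
ramp x -0.0236 y -0.0005 z 0.1869  F up 0.20 side 0.33
diff 72
```

View pics/w8.png

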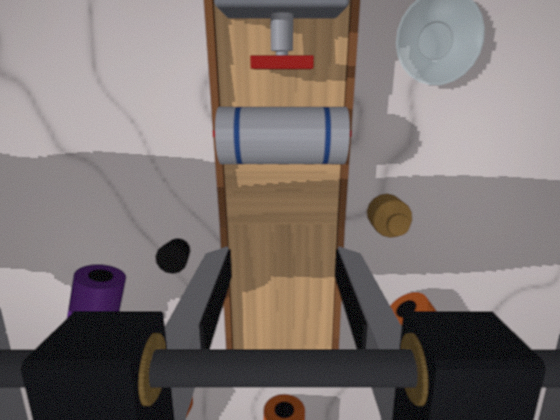

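The roller lies square across the track at rows 106–164, level with the red rail marks at about row 131. The weight, stopper and dish are in place. I'll do one last position check and then hand in.

```bash
python3 -c "
from h import *
import pickle
c=pickle.load(open('w8.pkl','rb'))
for col,r in ((240,(106.5,164)),(325,(106.5,164))):
    th=[];
    for row in r:
        o,d=ray(c,(col,row));th.append(np.arctan2(d[:2]@U,-d[2]))
    print('centre ramp x',(o[:2]-P[:2])@U+np.tan(np.mean(th))*(o[2]-.0435))
robot.finish_job();print('done')"
```

```text
centre ramp x 0.034908912694333244
centre ramp x 0.034915017285945316
the job is handed in; nothing more can be done
done
```

I pushed the roller up the track with both fingers, pressed it into the switch pad, eased it back down, left it in the groove at the red start line and handed the job in. The job took about 25 s of the 70 s allowed.

- **Switch press:** The fingers pushed at 10.7 N (20 readings over 1 s, with about 0.3 s more before and after). The pad was pressed in about 2.4 mm. Allowing for slope and friction, that is about 10 N on the pad. I worked the pad force out from these readings; there was no direct reading of it.
- **Coming down:** The roller stayed on the fingers until it dropped into the groove. The finger force fell from about 0.5 N on the slope, through 2.2 N while settling, to zero. I then backed the fingers off and raised them to 0.19 m.
- **Final position:** The wrist picture shows the roller square across the track and level with the red rail marks. Its centre measures 34.9 mm along the track. The mark is at 33 mm, so it is 1.9 mm off, within the 6 mm tolerance and about the camera and pose-fit error. The height was assumed from the groove, not measured.
- **Other objects:** The weight, stopper and dish looked undisturbed in the last picture. I did not measure any of the other objects again at the end, but the arm stayed clear of them.
- **Inconclusive check:** To test that nothing was moving, I compared two wrist pictures taken one after the other. Some pixels differed by up to 72 grey levels. I did not trace the cause; it may be slight arm motion.

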